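# Tip the two vials out of the organiser into the shaker tray and start the shaker

### The job

Pick up the divided organiser by its handle and tilt it towards the corner whose compartment holds the two capped vials, low over the shaker's steel tray, so that both vials (never touched by the gripper) slide out into the tray and everything else stays in the organiser; then set the organiser gently back upright on the bench. After that, lift the shaker's sprung guard cover, flip the toggle beneath it fully over to the far side, and let the cover drop shut. Leave the other things on the bench where they are.

Things in the scene. Friction and masses are not known exactly. Their poses are not given: they have to be found in the camera images.
- organiser: white plastic organiser 210 x 210 mm, origin at the centre of its underside, z up. Floor 4 mm; 2 x 2 compartments parted by 4 mm dividers along its x and y axes; compartment centres (+-51, +-51) mm. Dividers and outer walls are 4 mm thick and reach 50 mm above the underside; outer walls stand only along the middle 100 mm of each side. 0.30 kg empty, 0.53 kg loaded
- organiser_floor (a point): centre of the organiser's floor, 4 mm above its underside. At each corner the last 55 mm of both sides have no wall, so a compartment pours over its own corner, 148 mm from this point along the diagonal. Smooth (friction about 0.25): vials slide out when tilted 40 to 50 degrees straight towards their corner, which is then lowest; dividers and walls hold the other contents
- organiser_handle (a point): centre of the organiser's grip bar, 105 mm above its underside on its vertical centre line. The bar is 80 mm long (organiser's x), 24 mm wide (organiser's y; grip it across this width) and 30 mm high (90 to 120 mm above the underside), on a 16 mm square stem
- vial_1_center (a point): centre of the first amber glass vial with a white cap: lying cylinder, 25 mm diameter, 60 mm long along its own y; lies in the middle of one of the four compartments, which one varies. 25 g
- vial_2_center (a point): centre of the second vial, identical, lying beside the first in the same compartment
- vial_1: the first vial; origin on its surface, 12.5 mm from its axis
- vial_2: the second vial; origin on its surface, 12.5 mm from its axis
- jar_center (a point): centre of a squat amber glass jar with a white cap, 62 mm diameter, 40 mm high, in another compartment; must stay there
- boss_center (a point): centre of a cross-shaped aluminium clamp boss, 64 x 48 mm, 30 mm high (38 mm over its screw), in another compartment; must stay there
- block_center (a point): centre of a grey rectangular tube block, 60 x 40 x 34 mm, in the last compartment; must stay there
- shaker: bench shaker, fixed: white L-shaped base, top 60 mm above the bench; its own -x faces the robot; origin on the bench, x and y below in its frame. The tray part spans x = -120 to 120, y = -65 to 170 mm. The switch wing, set back, spans x = -5 to 120, y = -195 to -65 mm; on it at y = -130 mm the guarded toggle and a hinge block (x = 35 to 55 mm, 85 mm high)
- tray_center (a point): middle of the floor of the open steel tray, 66 mm above the bench, at (0, 55) mm in the shaker's frame. The tray is 230 mm (shaker's x) by 220 mm (y) outside, walls 5 mm, rim 116 mm above the bench
- cover (a joint): sprung guard cover over the toggle, rad: 0 shut, up to 1.7 open; lift its front edge to open; springs shut when let go (about 0.5 N at the lip). Grey hood 54 mm long from its hinge towards the shaker's -x, 68 mm wide, top 118 mm above the bench; front wall down to 84 mm. Once lifted it rests on the fingers while they reach on to the toggle
- cover_hinge (a point): middle of the cover's hinge, (35, -130, 85) mm in the shaker's frame; its axis runs along the shaker's y
- cover_lip (a point): point at the lip's outer end at mid width; the lip, 56 mm wide and 4 mm thick, juts from the foot of the cover's front wall, x = -19 to -30 mm in the shaker's frame, overhanging the wing's front face (x = -5 mm) by 25 mm. Shut, its underside is 83 mm above the bench with nothing beneath: hook it from below with shut fingertips tilted about 45 degrees, fingers pointing away from the robot and down
- toggle (a joint): toggle lever, angle in rad: 0 off (leaning to the shaker's -x, towards the robot), 1.0 on (leaning to +x); stays where it is left, needs about 2 N at its tip. Pivot at (7, -130, 76) mm in the shaker's frame, 30 mm long with a 12 mm ball at its tip
- toggle_tip (a point): centre of the ball at the tip of the toggle; when off it is at (-7, -130, 102) mm in the shaker's frame, when on at (21, -130, 102) mm
- bottle: bystander: glass media bottle with a blue cap, 86 mm diameter, 180 mm high; origin at the centre of its underside
- beaker: bystander: open glass beaker, 80 mm diameter, 100 mm high; origin at the centre of its underside
- wash_bottle: bystander: white plastic bottle, 64 mm diameter, 170 mm high; origin at the centre of its underside
- tip_box: bystander: pipette-tip box with a clear lid, 122 x 87 x 70 mm; origin at the centre of its underside
- tube_rack: bystander: white tube rack with four capped tubes, 90 x 200 mm, 102 mm high over the caps; origin at the centre of its underside
Mind the look-alikes: they are no part of the job. What is shaped like the vial_2 but red is not meant.

How it is judged:
By the outcome, as a careful person would: the job done as asked, in the order asked, and still so for the second after the job is handed in, with the robot touching nothing.
It also fails if it takes over 67 s, if anything falls off the work surface, if the arm or the gripper's body presses on something with over 40 N, if the wrist force passes 120 N, or if a joint passes its speed limit or range.

### The arm

A 6-joint arm with a two-finger parallel gripper is mounted at the origin on the work surface. World frame = base frame: x ahead of the robot, y to its left, z up, the work surface at z = 0. Lengths are in mm, angles in rad, forces in N, time in s.
With the tool pointing down it reaches from about 400 to 925 mm from the base axis. Payload 12.5 kg.
Tool frame: the origin (TCP) lies at the very end of the fingers, on their centre line; the grasp point (between the pads) lies env.grip_point_offset behind it (env.grip_point_offset is the distance from the TCP to the grasp point, in mm); y points along the fingers, z is the direction in which the jaws open and shut, and the axes are right-handed (so a half turn about y gives the same grasp; the last joint's range is limited). The gripper opens to 95 mm and grips with 3 to 60 N. Pads are 20 mm wide; open, the fingers measure 119 mm over their backs; the gripper's body (75 mm by 180 mm) begins 59 mm behind the grasp point.
Start: joints at [1.015, 0.491, 1.559, -0, 1.092, -0.106], TCP at [271.728, 562.86, 214.661] pointing down, gripper open.
Joint ranges: [-3.1, 3.1], [-0.84, 2.19], [0.05, 2.79], [-1.13, 4.28], [0.06, 2.93], [-2.69, 2.69]. Speed limits (rad/s): [2.22, 2.22, 2.79, 3.14, 3.14, 3.14].

### API

Orientations are given as [roll, pitch, yaw] about the fixed x, y, z axes, in that order (R = Rz(yaw) Ry(pitch) Rx(roll)).
In Python, from cell import readout, read_camera, env, nets gives the robot as it stands.
- The arm moves only by the tool apply_moves, never from a script. Its argument "increments" is a list of rows, each a list of 3 entries, a list of its own where there are three numbers: the shift along the tool's x, y, z in cm, then the turn, a rotation vector about the tool's x, y, z in degrees, then the finger opening in cm, from 0 to 9.51. A call has exactly 5 rows; each row shifts and turns the pose as measured when the row begins, along the tool's axes as they then stand; what a row does not reach is not made up. A row lasts 1/8 s, in which the tool goes at most 62.5 mm and 10.7 degrees, less where a joint would pass 70% of its speed; a pose out of reach is approached as far as the arm can. A call with a gripper value outside its range is refused whole. The fingers move at their own pace and stop on an object; the grip force is fixed at half the most. Time passes only in rows, so rows that do not move let the fingers close, or fill a call up. It gives the time, the measured TCP pose, the force and the opening at its end, in the units of the state.
- readout.state(): the state, without advancing time (a new reading comes with each control period).
- read_camera(name): name is "side" or "top" or "wrist"; returns a dict with "img" (400x640x3 uint8, red, green, blue), "vfov" (degrees; the focal length in pixels is half the picture's height over the tangent of half this angle, whatever the lens; pixels are square), "cx", "cy" (the principal point, pixels), "rvec" (rotation vector, rad) and "tvec" (3), from world to camera coordinates, as OpenCV has them; the wrist camera has in their place "mount" (4x4, takes a point from camera to tool coordinates, whose origin is the TCP and whose axes are the tool frame's). Camera axes: x right, y down, z forward; pixel columns grow to the right and rows downward; lengths in mm; the calibration is good to about 2 mm. The wrist camera is an equidistant fisheye: a pixel r from the principal point sees the ray r / f radians off the axis. A picture is of the moment at which its call begins: read the wrist's pose just before it. There is no depth.
- env.job_done(): hands the job in, once; it reports no verdict.
Trained networks look in a picture, given as the dict that the camera call returned (one of the last four; its "shot" number tells which), for a name from the list of things; names that differ only in an ending like _2 or _b are one class to them, and where a whole thing is asked for, a point or a joint stands for the part that bears it (a point fixed in the world has none). Each returns a list of dicts, best first, with "confidence" (0 to 1); they miss things now and then, are a little off and sometimes report something else, mostly with a low value. They report only what shows in the picture. A call takes as long as a camera call. They do not tell look-alikes from the thing itself.
- nets.look_for(picture, thing): "point" ([x, y, z] in mm, in the coordinates of the camera as it stood for that picture, good to about 4 mm: the middle of the surface that is visible of it).
- nets.mark_of(picture, thing): "point" ([x, y, z] in mm, in the coordinates of the camera as it stood for that picture, good to about 4 mm: a listed point, or the origin of a listed thing).
The state is a dict: "t": time; "joints": joint angles; "qvel": joint speeds; "tau": joint torques, N m; "eef_pos": TCP position; "tcp_rot": TCP orientation; "ft_force": force on the tool from outside, world axes, zero at the start; "moment": the same for the moment, N m; "opening": opening from 0.0 (shut) to 1.0 (fully open).
Only numpy, scipy, OpenCV 4.12 (cv2) and the standard library are available. Lean on these libraries where they do the work, as an engineer would, in place of code of your own. Each camera call takes 0.05 s, during which the arm holds its last target. There are 200 camera calls.

## Working session

There is one attempt and no reset: what is moved stays moved. The work goes in short steps, Python scripts to look and compute and a tool call to move; the robot and the scene stay as the last step left them, time stands still between calls to the robot, and variables do not carry over. Pictures are saved under pics/ and viewed, about 8 in all and at most 12, crops included, and the job is handed in when it is done.

Besides the shell and the picture viewer there is one more tool, called after ">>>" by a JSON object that holds its "api" and its "payload", one argument or row to a line. apply_moves: Moves the arm, as the interface text tells. Its arguments: {"type":"object","properties":{"increments":{"type":"array"}},"required":["increments"]}

```bash
mkdir -p pics; ls
cat > h.py <<'E'
import numpy as np, cv2
from scipy.spatial.transform import Rotation as R
from cell import readout, read_camera, env, nets
def pose():
    s=readout.state(); return np.array(s["eef_pos"]),R.from_euler('xyz',s["tcp_rot"]).as_matrix()
def toworld(p,c,tp=None):
    c=np.array(c,float)
    if "mount" in p:
        m=np.array(p["mount"]); q=m[:3,:3]@c+m[:3,3]; return tp[1]@q+tp[0]
    r=cv2.Rodrigues(np.array(p["rvec"],float))[0]; return r.T@(c-np.array(p["tvec"],float).ravel())
E
python3 - <<'E'
from h import *
print(readout.state(), env.grip_point_offset)
for n in ["top","side"]:
    p=read_camera(n); cv2.imwrite(f"pics/{n}0.png",p["img"][:,:,::-1])
    for t in ["organiser","organiser_floor","organiser_handle","vial_1_center","jar_center","boss_center","block_center","shaker","tray_center","cover_hinge","cover_lip","toggle_tip","bottle","beaker","wash_bottle","tip_box","tube_rack"]:
        print(n,t,[(round(d["confidence"],2),toworld(p,d["point"]).round(0).tolist()) for d in nets.mark_of(p,t)[:3]])
E
```

```text
pics
{'t': 0.0, 'joints': array([ 1.01538268e+00,  4.91581512e-01,  1.55944963e+00,  1.99238994e-05,
        1.09166925e+00, -1.05626553e-01]), 'qvel': array([ 0.00054506, -0.00033726, -0.00053331,  0.00014045,  0.0007536 ,
       -0.00074311]), 'tau': array([-4.36521632e-04, -6.12649441e+01, -2.58176601e+01,  6.92654005e-02,
        4.82831988e-02, -1.28400184e-04]), 'eef_pos': array([271.59918583, 562.64133275, 214.04803984]), 'tcp_rot': array([-1.57189603e+00,  1.34361007e-04, -4.49796358e-01]), 'ft_force': array([-0.14802439,  0.34953791,  0.31802685]), 'moment': array([ 0.0318962 ,  0.0062348 , -0.05663656]), 'opening': 1.000093236597349} 18.8
top organiser [(0.77, [490.0, -301.0, -2.0])]
top organiser_floor [(0.73, [493.0, -300.0, 4.0]), (0.27, [659.0, 84.0, 81.0])]
top organiser_handle []
top vial_1_center [(0.58, [547.0, -347.0, 18.0])]
top jar_center [(0.62, [448.0, -357.0, 25.0]), (0.49, [571.0, 515.0, 0.0])]
top boss_center [(0.61, [531.0, -243.0, 20.0])]
top block_center [(0.59, [446.0, -358.0, 24.0]), (0.5, [433.0, -259.0, 23.0]), (0.29, [523.0, -538.0, 0.0])]
top shaker
[... 809 characters left out ...]
0, -245.0, 18.0]), (0.34, [550.0, -343.0, 4.0])]
side block_center [(0.23, [491.0, -300.0, 9.0])]
side shaker [(0.72, [492.0, -299.0, 6.0]), (0.62, [598.0, 211.0, 1.0]), (0.45, [550.0, -346.0, 14.0])]
side tray_center [(0.61, [595.0, 265.0, 64.0])]
side cover_hinge [(0.84, [654.0, 89.0, 84.0])]
side cover_lip [(0.69, [588.0, 76.0, 85.0])]
side toggle_tip []
side bottle [(0.69, [762.0, -98.0, 2.0])]
side beaker [(0.79, [758.0, -271.0, -0.0]), (0.72, [656.0, 88.0, 85.0]), (0.65, [592.0, 79.0, 83.0])]
side wash_bottle [(0.74, [524.0, -541.0, 0.0]), (0.37, [489.0, -299.0, 7.0])]
side tip_box [(0.79, [341.0, 493.0, 2.0]), (0.69, [550.0, -346.0, 18.0])]
side tube_rack [(0.87, [569.0, 518.0, 1.0])]
```

View pics/top0.png

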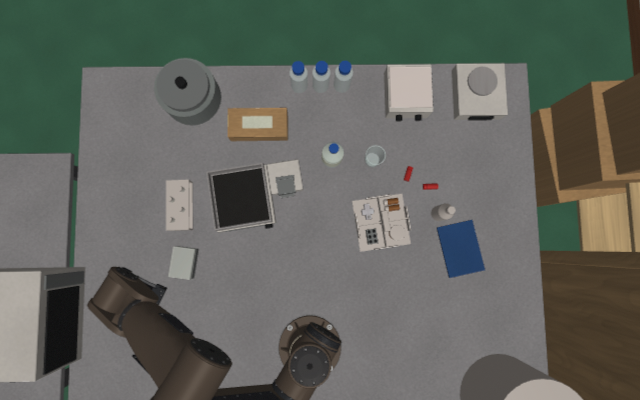

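View pics/side0.png

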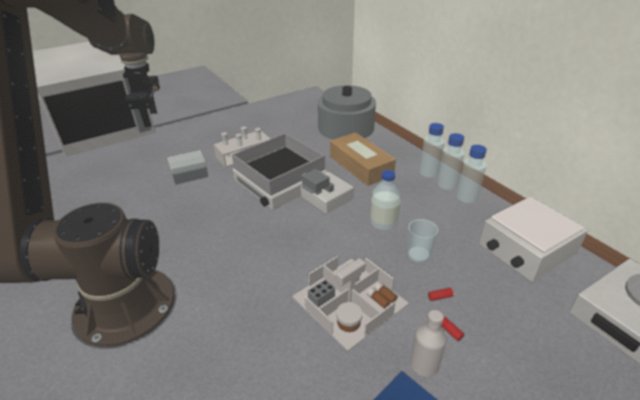

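The top view shows the organiser at pixels (380,222), with the vials at (393,205) in its +x/-y compartment. The two red look-alikes are loose at (408,173) and (430,186). The side view shows the shaker at (280,170), the handle bar at (350,272) running along the organiser's x, and the vials in the right-hand corner.

```bash
cat >> h.py <<'E'
def fit2(loc,wor):
    l=np.array(loc,float);w=np.array(wor,float);a=l-l.mean(0);b=w-w.mean(0)
    th=np.arctan2((a[:,0]*b[:,1]-a[:,1]*b[:,0]).sum(),(a*b).sum())
    Rm=np.array([[np.cos(th),-np.sin(th)],[np.sin(th),np.cos(th)]]); t=w.mean(0)-Rm@l.mean(0)
    return th,t,(w-(l@Rm.T+t)).round(1).tolist()
R0=R.from_euler('x',-90,degrees=True).as_matrix()
def orient(yaw,tilt=0,dirn=0):
    """tool down with tool x at yaw (rad); then whole thing tilted (rad) so its top leans to world heading dirn"""
    ax=np.array([-np.sin(dirn),np.cos(dirn),0])
    return R.from_rotvec(ax*tilt).as_matrix()@R.from_euler('z',yaw).as_matrix()@R0
def plan(path,op,vmm=50,wdeg=9.5,start=None,quiet=False):
    """path: list of (pos,Rm). prints groups of 5 rows"""
    p,Q=start or pose(); rows=[]
    for tp,tR in path:
        tp=np.array(tp,float); rv=R.from_matrix(Q.T@tR).as_rotvec(); 
        n=max(1,int(np.ceil(max(np.linalg.norm(tp-p)/vmm,np.degrees(np.linalg.norm(rv))/wdeg)-.02)))
        p0,Q0=p,Q
        for i in range(1,n+1):
            pn=p0+(tp-p0)*i/n; Qn=Q0@R.from_rotvec(rv*i/n).as_matrix()
            rows.append([(Q.T@(pn-p)/10).round(2).tolist(),np.degrees(R.from_matrix(Q.T@Qn).as_rotvec()).round(1).tolist(),op]); p,Q=pn,Qn
    print(len(rows))
    for i in range(0,len(rows),5): print(str(rows[i:i+5]).replace(' ',''))
E
python3 - <<'E'
from h import *
th,t,r=fit2([(0,0),(51,-51),(-51,-51),(51,51),(-51,51)],[(491.5,-300.5),(548,-345),(449,-360),(533,-245),(433,-259)]);print("org",th,t,r)
th2,t2,r2=fit2([(0,0),(0,55),(35,-130),(-30,-130)],[(598,209),(594.5,262),(656,86),(590,78)]);print("shk",th2,t2,r2)
plan([((400,450,240),orient(-.2)),((560,150,260),orient(0)),((t[0],t[1],260),orient(th))],9.5,vmm=60)
E
```

```text
org 0.14888994760949725 [ 490.9 -301.9] [[0.6, 1.4], [-0.9, -0.2], [1.0, -0.1], [-0.8, -1.1], [0.1, 0.0]]
shk 0.14919834873191412 [600.77080826 209.24483428] [[-2.8, -0.2], [1.9, -1.6], [1.3, 0.1], [-0.4, 1.8]]
17
[[[5.49,-0.85,-1.53],[-0.0,-4.8,0.0],9.5],[[5.34,-0.85,-1.98],[-0.0,-4.8,0.0],9.5],[[5.16,-0.85,-2.42],[-0.0,-4.8,0.0],9.5],[[3.61,-0.33,-4.37],[0.0,-1.9,0.0],9.5],[[3.46,-0.33,-4.49],[0.0,-1.9,0.0],9.5]]
[[[3.31,-0.33,-4.6],[0.0,-1.9,0.0],9.5],[[3.15,-0.33,-4.71],[0.0,-1.9,0.0],9.5],[[2.99,-0.33,-4.81],[0.0,-1.9,0.0],9.5],[[2.83,-0.33,-4.91],[0.0,-1.9,0.0],9.5],[[-0.86,-0.0,-5.65],[0.0,-1.1,0.0],9.5]]
[[[-0.97,-0.0,-5.63],[0.0,-1.1,0.0],9.5],[[-1.07,-0.0,-5.61],[0.0,-1.1,0.0],9.5],[[-1.18,-0.0,-5.59],[0.0,-1.1,0.0],9.5],[[-1.28,-0.0,-5.57],[0.0,-1.1,0.0],9.5],[[-1.38,-0.0,-5.54],[0.0,-1.1,0.0],9.5]]
[[[-1.49,-0.0,-5.52],[0.0,-1.1,0.0],9.5],[[-1.59,-0.0,-5.49],[0.0,-1.1,0.0],9.5]]
```

>>> {"api": "apply_moves", "payload": {
  "increments": [
    [[5.5,-0.9,-1.5],[0,-4.8,0],9.5],
    [[5.3,-0.9,-2.0],[0,-4.8,0],9.5],
    [[5.2,-0.9,-2.4],[0,-4.8,0],9.5],
    [[3.6,-0.3,-4.4],[0,-1.9,0],9.5],
    [[3.5,-0.3,-4.5],[0,-1.9,0],9.5]
  ]
}}

```text
t: 2.42
eef_pos: [458.8, 347.8, 248.0]
tcp_rot: [-1.57, -0.0, -0.115]
ft_force: [0.6, 0.6, -0.3]
opening: 1.001
```

>>> {"api": "apply_moves", "payload": {
  "increments": [
    [[3.3,-0.3,-4.6],[0,-1.9,0],9.5],
    [[3.1,-0.3,-4.7],[0,-1.9,0],9.5],
    [[3.0,-0.3,-4.8],[0,-1.9,0],9.5],
    [[2.8,-0.3,-4.9],[0,-1.9,0],9.5],
    [[-0.9,0,-5.7],[0,-1.1,0],9.5]
  ]
}}

```text
t: 3.05
eef_pos: [565.2, 84.1, 260.7]
tcp_rot: [-1.57, -0.003, 0.042]
ft_force: [-0.1, 0.6, -0.6]
opening: 0.997
```

>>> {"api": "apply_moves", "payload": {
  "increments": [
    [[-1.0,0,-5.6],[0,-1.1,0],9.5],
    [[-1.1,0,-5.6],[0,-1.1,0],9.5],
    [[-1.2,0,-5.6],[0,-1.1,0],9.5],
    [[-1.3,0,-5.6],[0,-1.1,0],9.5],
    [[-1.4,0,-5.5],[0,-1.1,0],9.5]
  ]
}}

```text
t: 3.68
eef_pos: [526.2, -208.3, 260.9]
tcp_rot: [-1.571, -0.004, 0.141]
ft_force: [0.8, 0.2, -0.0]
opening: 0.996
```

Run:
```python
from h import *
print(readout.state()["joints"],pose()[0])
plan([((490.9,-301.9,260),orient(.149))],9.5,vmm=60)
```

```text
[-0.494757    0.36028973  1.64755884  0.00269197  1.13007433 -2.20784911] [ 526.2086023  -208.26565214  260.94800794]
2
[[[-2.41,0.04,-4.39],[0.0,-0.2,0.1],9.5],[[-2.42,0.04,-4.38],[0.0,-0.2,0.1],9.5]]
```

>>> {"api": "apply_moves", "payload": {
  "increments": [
    [[-2.2,0,-4.1],[0,0,0],9.5],
    [[-2.0,0,-3.8],[0,0,0],9.5],
    [[0,0,0],[0,0,0],9.5],
    [[0,0,0],[0,0,0],9.5],
    [[0,0,0],[0,0,0],9.5]
  ]
}}

```text
t: 4.3
eef_pos: [493.9, -297.5, 260.5]
tcp_rot: [-1.571, -0.005, 0.137]
ft_force: [-0.5, 0.3, -0.3]
opening: 1.0
```

Run:
```python
from h import *
tp=pose(); p=read_camera("wrist"); cv2.imwrite("pics/w1.png",p["img"][:,:,::-1]); print(tp[0])
for t in ["organiser","organiser_floor","organiser_handle","vial_1_center","jar_center","boss_center","block_center"]:
    print(t,[(round(d["confidence"],2),toworld(p,d["point"],tp).round(1).tolist()) for d in nets.mark_of(p,t)[:2]])
```

```text
[ 493.90004783 -297.5166348   260.5397707 ]
organiser [(0.83, [492.9, -301.8, 0.3])]
organiser_floor [(0.56, [491.5, -300.6, 4.6])]
organiser_handle [(0.63, [493.6, -297.8, 106.2]), (0.56, [548.6, -345.6, 14.6])]
vial_1_center [(0.8, [550.7, -343.4, 18.2])]
jar_center [(0.97, [451.9, -353.5, 19.4])]
boss_center [(0.61, [536.7, -241.2, 17.3])]
block_center [(0.96, [436.1, -263.2, 19.0])]
```

View pics/w1.png

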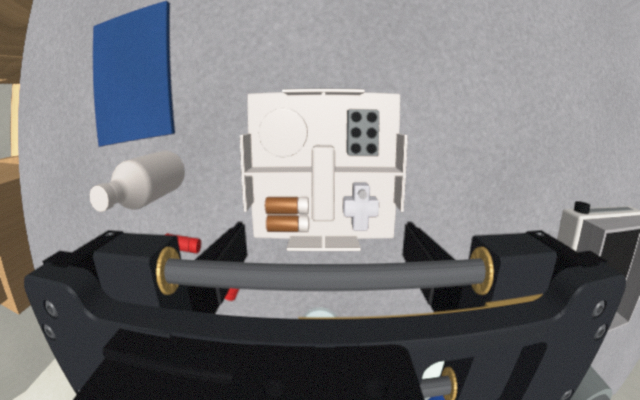

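The wrist view shows the bar upright at (322,183), parallel to the tool's x axis. Both vials are at (287,214), and the jar, block and boss sit in the other three compartments. The yaw already matches, so I'm descending onto the handle.

>>> {"api": "apply_moves", "payload": {
  "increments": [
    [[-0.3,4.0,-0.2],[0,0,0],9.5],
    [[-0.2,4.5,-0.1],[0,0,0],9.5],
    [[0,4.0,0],[0,0,0],9.5],
    [[0,2.5,0],[0,0,0],9.5],
    [[0,1.0,0],[0,0,0],9.5]
  ]
}}

```text
t: 5.32
eef_pos: [491.0, -302.5, 97.6]
tcp_rot: [-1.574, -0.008, 0.137]
ft_force: [-0.1, -0.2, -0.8]
opening: 0.995
```

Run:
```python
from h import *
tp=pose(); print(tp[0]); plan([((492.3,-300.3,88),orient(.14))],9.5,vmm=20)
```

```text
[ 491.00497811 -302.51211831   97.56072189]
1
[[[0.15,0.96,0.2],[0.2,-0.2,0.4],9.5]]
```

>>> {"api": "apply_moves", "payload": {
  "increments": [
    [[0.1,0.9,0.2],[0.2,0,0.4],9.5],
    [[0,0,0],[0,0,0],1.8],
    [[0,0,0],[0,0,0],1.8],
    [[0,0,0],[0,0,0],1.8],
    [[0,0,0],[0,0,0],1.8]
  ]
}}

```text
t: 5.95
eef_pos: [493.0, -301.0, 90.6]
tcp_rot: [-1.573, -0.003, 0.137]
ft_force: [0.8, -0.9, -0.2]
opening: 0.636
```

>>> {"api": "apply_moves", "payload": {
  "increments": [
    [[0,0,0],[0,0,0],1.8],
    [[0,0,0],[0,0,0],1.8],
    [[0,-0.3,0],[0,0,0],1.8],
    [[0,-0.6,0],[0,0,0],1.8],
    [[0,-1.0,0],[0,0,0],1.8]
  ]
}}

```text
t: 6.58
eef_pos: [492.3, -300.4, 109.8]
tcp_rot: [-1.572, -0.001, 0.137]
ft_force: [-0.2, -0.1, -4.8]
opening: 0.25
```

Opening 0.25 means 24 mm, and the force reads -4.8 N, so the grip is good. Next I plan the transport and the pour.

```bash
cat >> h.py <<'E'
H=np.radians(195); d=np.array([np.cos(H),np.sin(H),0]); ez=np.array([0,0,1.])
TRAY=np.array([592.6,263.6]); YP=H+np.pi/4-2*np.pi
def pour(phi_deg,cz,back=30):
    f=np.radians(phi_deg); C=np.append(TRAY-d[:2]*back,cz)
    return C+148*(-d*np.cos(f)+ez*np.sin(f))+86*(d*np.sin(f)+ez*np.cos(f)), orient(YP,f,H)
E
python3 - <<'E'
from h import *
print(YP,pour(10,138)[0],pour(47,112)[0])
plan([((492.3,-300.4,240),orient(.137)),((530,-20,265),orient(-1.0)),((640,180,265),orient(-1.8)),pour(10,138)],1.5,vmm=31,wdeg=8)
E
```

```text
-2.094395102393195 [747.93807037 305.22271051 248.39339705] [658.3209547  281.20987674 278.89220681]
29
[[[0.0,-2.6,-0.0],[0.0,0.0,0.0],1.5],[[0.0,-2.6,-0.0],[0.0,0.0,0.0],1.5],[[0.0,-2.6,-0.0],[0.0,0.0,0.0],1.5],[[0.0,-2.6,-0.0],[0.0,0.0,0.0],1.5],[[0.0,-2.6,0.0],[0.0,0.0,0.0],1.5]]
[[[0.76,-0.25,2.73],[-0.0,6.5,-0.0],1.5],[[0.44,-0.25,2.79],[-0.0,6.5,-0.0],1.5],[[0.12,-0.25,2.83],[-0.0,6.5,-0.0],1.5],[[-0.2,-0.25,2.82],[-0.0,6.5,-0.0],1.5],[[-0.52,-0.25,2.78],[-0.0,6.5,-0.0],1.5]]
[[[-0.83,-0.25,2.7],[-0.0,6.5,-0.0],1.5],[[-1.13,-0.25,2.59],[-0.0,6.5,-0.0],1.5],[[-1.42,-0.25,2.45],[-0.0,6.5,-0.0],1.5],[[-1.69,-0.25,2.27],[-0.0,6.5,-0.0],1.5],[[-1.93,-0.25,2.06],[-0.0,6.5,-0.0],1.5]]
[[[-1.36,0.0,2.51],[-0.0,5.7,-0.0],1.5],[[-1.6,0.0,2.36],[-0.0,5.7,-0.0],1.5],[[-1.83,0.0,2.19],[-0.0,5.7,-0.0],1.5],[[-2.04,0.0,1.99],[-0.0,5.7,-0.0],1.5],[[-2.23,0.0,1.78],[-0.0,5.7,-0.0],1.5]]
[[[-2.4,0.0,1.55],[-0.0,5.7,-0.0],1.5],[[-2.54,0.0,1.3],[-0.0,5.7,-0.0],1.5],[[-2.66,0.0,1.04],[-0.0,5.7,-0.0],1.5],[[-2.44,0.28,1.28],[1.3,2.8,1.0],1.5],[[-2.5,0.35,1.15],[1.3,2.8,1.0],1.5]]
[[[-2.54,0.42,1.02],[1.3,2.8,1.0],1.5],[[-2.58,0.48,0.88],[1.3,2.8,1.0],1.5],[[-2.61,0.55,0.74],[1.3,2.8,1.0],1.5],[[-2.63,0.61,0.6],[1.3,2.8,1.0],1.5]]
```

>>> {"api": "apply_moves", "payload": {
  "increments": [
    [[0,-2.4,0],[0,0,0],1.5],
    [[0,-2.8,0],[0,0,0],1.5],
    [[0,-2.8,0],[0,0,0],1.5],
    [[0,-2.6,0],[0,0,0],1.5],
    [[0,-2.0,0.6],[0,1,0],1.5]
  ]
}}

```text
t: 7.2
eef_pos: [489.9, -293.6, 240.2]
tcp_rot: [-1.569, 0.002, 0.119]
ft_force: [0.2, 0.0, -5.9]
opening: 0.252
```

>>> {"api": "apply_moves", "payload": {
  "increments": [
    [[0.8,-0.5,1.8],[0,4,0],1.5],
    [[0.4,-0.3,2.6],[0,6.5,0],1.5],
    [[0.1,-0.3,2.8],[0,6.5,0],1.5],
    [[-0.2,-0.3,2.8],[0,6.5,0],1.5],
    [[-0.5,-0.3,2.8],[0,6.5,0],1.5]
  ]
}}

```text
t: 7.82
eef_pos: [507.2, -161.8, 260.8]
tcp_rot: [-1.571, 0.002, -0.424]
ft_force: [-0.3, -0.1, -5.4]
opening: 0.249
```

>>> {"api": "apply_moves", "payload": {
  "increments": [
    [[-0.8,-0.2,2.7],[0,6.5,0],1.5],
    [[-1.1,-0.2,2.6],[0,6.5,0],1.5],
    [[-1.4,-0.2,2.4],[0,6.5,0],1.5],
    [[-1.7,-0.2,2.3],[0,6.5,0],1.5],
    [[-1.9,-0.2,2.1],[0,6.5,0],1.5]
  ]
}}

```text
t: 8.45
eef_pos: [525.3, -16.9, 273.0]
tcp_rot: [-1.573, 0.003, -1.01]
ft_force: [0.2, -0.6, -4.9]
opening: 0.253
```

Run:
```python
from h import *
s=readout.state();print(s["joints"].round(2),s["ft_force"])
p=read_camera("side"); cv2.imwrite("pics/s2.png",p["img"][:,:,::-1])
plan([((640,180,265),orient(-1.8)),pour(10,138)],1.5,vmm=31,wdeg=8)
```

```text
[-0.16  0.29  1.72  0.    1.13 -0.72] [ 0.21916842 -0.55265172 -4.87463046]
14
[[[-1.31,0.11,2.5],[0.0,5.6,-0.0],1.5],[[-1.55,0.11,2.36],[0.0,5.6,-0.0],1.5],[[-1.77,0.11,2.19],[0.0,5.6,-0.0],1.5],[[-1.98,0.11,2.01],[0.0,5.6,-0.0],1.5],[[-2.16,0.11,1.81],[0.0,5.6,-0.0],1.5]]
[[[-2.33,0.11,1.58],[0.0,5.6,-0.0],1.5],[[-2.48,0.11,1.35],[0.0,5.6,-0.0],1.5],[[-2.6,0.1,1.1],[0.0,5.6,-0.0],1.5],[[-2.44,0.28,1.28],[1.3,2.8,1.0],1.5],[[-2.5,0.35,1.15],[1.3,2.8,1.0],1.5]]
[[[-2.54,0.42,1.02],[1.3,2.8,1.0],1.5],[[-2.58,0.48,0.88],[1.3,2.8,1.0],1.5],[[-2.61,0.55,0.74],[1.3,2.8,1.0],1.5],[[-2.63,0.61,0.6],[1.3,2.8,1.0],1.5]]
```

>>> {"api": "apply_moves", "payload": {
  "increments": [
    [[-1.3,0.1,2.5],[0,5.6,0],1.5],
    [[-1.5,0.1,2.4],[0,5.6,0],1.5],
    [[-1.8,0.1,2.2],[0,5.6,0],1.5],
    [[-2.0,0.1,2.0],[0,5.6,0],1.5],
    [[-2.2,0.1,1.8],[0,5.6,0],1.5]
  ]
}}

```text
t: 9.12
eef_pos: [597.7, 110.4, 269.8]
tcp_rot: [-1.575, 0.002, -1.518]
ft_force: [0.9, -0.1, -4.1]
opening: 0.254
```

>>> {"api": "apply_moves", "payload": {
  "increments": [
    [[-2.3,0.1,1.6],[0,5.6,0],1.5],
    [[-2.5,0.1,1.3],[0,5.6,0],1.5],
    [[-2.6,0.1,1.1],[0,5.6,0],1.5],
    [[-2.4,0.3,1.3],[1.3,2.8,1.0],1.5],
    [[-2.5,0.3,1.1],[1.3,2.8,1.0],1.5]
  ]
}}

```text
t: 9.75
eef_pos: [678.4, 226.7, 261.1]
tcp_rot: [-1.535, 0.036, -1.919]
ft_force: [0.5, 0.3, -4.8]
opening: 0.251
```

Run:
```python
from h import *
s=readout.state();print(s["joints"].round(2),pose()[0])
plan([pour(10,138)],1.5,vmm=28,wdeg=8)
```

```text
[0.23 0.57 1.29 0.01 1.23 0.57] [678.43509703 226.73353639 261.1160678 ]
4
[[[-2.42,0.44,0.95],[1.4,2.5,1.1],1.5],[[-2.45,0.51,0.83],[1.4,2.5,1.1],1.5],[[-2.48,0.57,0.71],[1.4,2.5,1.1],1.5],[[-2.5,0.63,0.59],[1.4,2.5,1.1],1.5]]
```

View pics/s2.png

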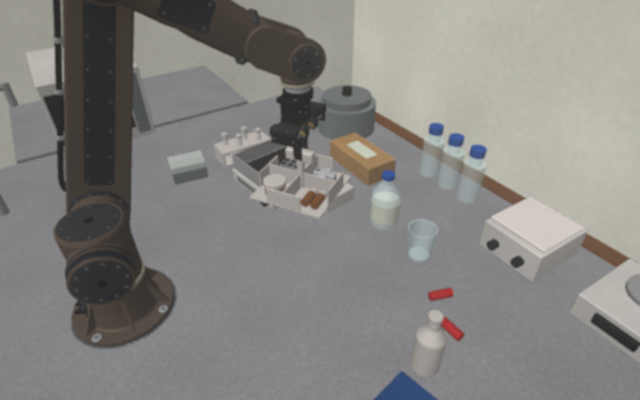

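The side view shows the organiser carried level at (300,185), with the vials at (312,200) and everything else in place.

>>> {"api": "apply_moves", "payload": {
  "increments": [
    [[-2.4,0.4,0.9],[1.4,2.5,1.1],1.5],
    [[-2.5,0.5,0.8],[1.4,2.5,1.1],1.5],
    [[-2.2,0.6,0.7],[1.4,2.5,1.1],1.5],
    [[-1.6,0.6,0.6],[1.4,2.5,1.1],1.5],
    [[0,0,0],[0,0,0],1.5]
  ]
}}

```text
t: 10.38
eef_pos: [742.1, 297.2, 245.2]
tcp_rot: [-1.454, 0.123, -2.091]
ft_force: [0.5, 0.1, -5.6]
opening: 0.251
```

Run:
```python
from h import *
s=readout.state();print(s["joints"].round(2),pose()[0])
p=read_camera("top"); cv2.imwrite("pics/t3.png",cv2.resize(p["img"][60:260,140:340,::-1],(600,600)))
plan([pour(f,z) for f,z in [(18,132),(26,126),(34,118),(42,112),(48,110)]],1.5,vmm=30,wdeg=8.2)
```

```text
[ 0.3   0.67  1.15 -0.    1.15  0.83] [742.13640729 297.21078724 245.18127258]
5
[[[-0.03,-1.52,-0.91],[6.0,-0.2,5.7],1.5],[[1.08,-1.41,-1.08],[5.7,0.0,5.7],1.5],[[1.2,-1.26,-1.2],[5.7,0.0,5.7],1.5],[[1.19,-1.48,-1.19],[5.7,-0.0,5.7],1.5],[[0.79,-1.35,-0.79],[4.2,-0.0,4.2],1.5]]
```

View pics/t3.png

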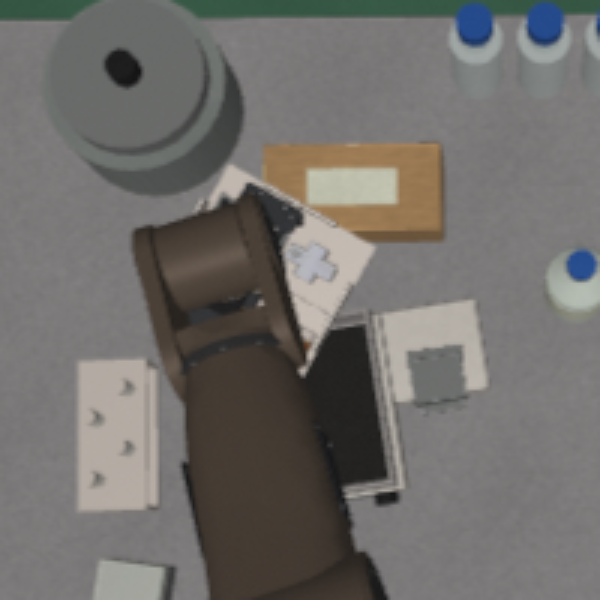

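The crop shows the organiser's pour corner at (307,372), over the tray, which spans about (225–405, 315–500). An orange vial shows beside that corner. I'm going ahead with the tilt.

>>> {"api": "apply_moves", "payload": {
  "increments": [
    [[0.2,-1.4,-1.1],[6.0,0,5.7],1.5],
    [[1.2,-1.3,-1.2],[5.7,0,5.7],1.5],
    [[1.2,-1.3,-1.2],[5.7,0,5.7],1.5],
    [[1.2,-1.4,-1.2],[5.7,0,5.7],1.5],
    [[0.8,-1.3,-0.8],[4.2,0,4.2],1.5]
  ]
}}

```text
t: 11.05
eef_pos: [660.3, 270.8, 272.6]
tcp_rot: [-0.937, 0.51, -1.938]
ft_force: [1.5, -1.3, -4.1]
opening: 0.252
```

Run:
```python
from h import *
tp=pose();print(tp[0],np.degrees(np.arccos(-tp[1][2,1])),readout.state()["ft_force"])
p=read_camera("side");a=cv2.resize(p["img"][60:220,180:380,::-1],(500,400))
p=read_camera("wrist");cv2.imwrite("pics/m4.png",np.vstack([a[:,:],cv2.resize(p["img"][:,:,::-1],(500,312))[:200]]))
plan([pour(48,110,22)],1.5)
```

```text
[660.31376581 270.76364475 272.59934323] 45.28236117055073 [ 1.46897443 -1.26843161 -4.14526619]
1
[[[-0.41,-1.19,-1.1],[0.7,-0.0,3.3],1.5]]
```

View pics/m4.png

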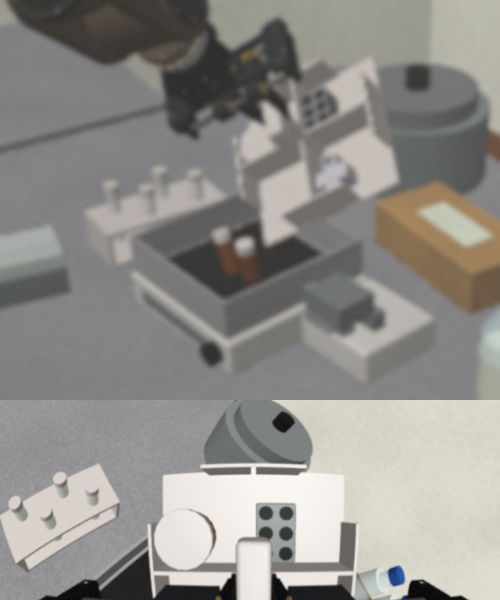

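The side crop shows both vials in the tray at about (235,255). The block, boss and jar are still in the organiser. Now I lift, level out and carry it back.

Run:
```python
from h import *
tp=pose()
plan([(tp[0]+[10,0,50],tp[1]),((690,270,310),orient(-2.0)),((530,-20,280),orient(-1.0)),((492.3,-300.4,240),orient(.137))],1.5,vmm=36,wdeg=8)
```

```text
27
[[[-1.37,-1.41,1.62],[0.0,0.0,0.0],1.5],[[-1.37,-1.41,1.62],[0.0,0.0,0.0],1.5],[[0.02,0.36,0.09],[-5.8,-1.0,-4.9],1.5],[[-0.01,0.35,0.13],[-5.8,-1.0,-4.9],1.5],[[-0.04,0.33,0.16],[-5.8,-1.0,-4.9],1.5]]
[[[-0.06,0.31,0.2],[-5.8,-1.0,-4.9],1.5],[[-0.08,0.28,0.23],[-5.8,-1.0,-4.9],1.5],[[-0.1,0.25,0.26],[-5.8,-1.0,-4.9],1.5],[[3.3,0.3,-0.25],[-0.0,-5.7,0.0],1.5],[[3.26,0.3,-0.58],[-0.0,-5.7,0.0],1.5]]
[[[3.19,0.3,-0.9],[-0.0,-5.7,0.0],1.5],[[3.08,0.3,-1.21],[-0.0,-5.7,0.0],1.5],[[2.95,0.3,-1.51],[-0.0,-5.7,0.0],1.5],[[2.78,0.3,-1.8],[-0.0,-5.7,0.0],1.5],[[2.59,0.3,-2.07],[-0.0,-5.7,0.0],1.5]]
[[[2.37,0.3,-2.32],[-0.0,-5.7,0.0],1.5],[[2.12,0.3,-2.54],[-0.0,-5.7,0.0],1.5],[[1.86,0.3,-2.74],[-0.0,-5.7,0.0],1.5],[[2.4,0.44,-2.04],[-0.0,-7.2,0.0],1.5],[[2.12,0.44,-2.32],[-0.0,-7.2,0.0],1.5]]
[[[1.81,0.44,-2.57],[-0.0,-7.2,0.0],1.5],[[1.47,0.44,-2.78],[-0.0,-7.2,0.0],1.5],[[1.11,0.44,-2.94],[-0.0,-7.2,0.0],1.5],[[0.73,0.44,-3.06],[-0.0,-7.2,0.0],1.5],[[0.34,0.44,-3.13],[-0.0,-7.2,0.0],1.5]]
[[[-0.06,0.44,-3.14],[0.0,-7.2,0.0],1.5],[[-0.45,0.44,-3.11],[0.0,-7.2,0.0],1.5]]
```

>>> {"api": "apply_moves", "payload": {
  "increments": [
    [[-1.4,-1.4,1.6],[0,0,0],1.5],
    [[-1.4,-1.4,1.6],[0,0,0],1.5],
    [[0,0.4,0.1],[-5.8,-1.0,-4.9],1.5],
    [[0,0.3,0.1],[-5.8,-1.0,-4.9],1.5],
    [[0,0.3,0.2],[-5.8,-1.0,-4.9],1.5]
  ]
}}

```text
t: 11.78
eef_pos: [678.5, 274.0, 320.2]
tcp_rot: [-1.296, 0.252, -1.998]
ft_force: [0.6, -0.1, -5.8]
opening: 0.255
```

>>> {"api": "apply_moves", "payload": {
  "increments": [
    [[0,0.3,0.2],[-5.8,-1.0,-4.9],1.5],
    [[0,0.3,0.2],[-5.8,-1.0,-4.9],1.5],
    [[0.5,0.3,0.2],[-5.8,-1.0,-4.9],1.5],
    [[2.5,0.3,-0.2],[0,-5.0,0],1.5],
    [[3.2,0.3,-0.6],[0,-5.7,0],1.5]
  ]
}}

```text
t: 12.4
eef_pos: [658.3, 226.2, 308.6]
tcp_rot: [-1.632, 0.031, -1.741]
ft_force: [0.7, -0.3, -5.1]
opening: 0.246
```

Run:
```python
from h import *
tp=pose()
print(tp[0],readout.state()["ft_force"])
plan([((530,-20,275),orient(-1.0)),((492.3,-300.4,240),orient(.137))],1.5,vmm=36,wdeg=8)
```

```text
[658.27306869 226.24349001 308.57385495] [ 0.73913069 -0.25581421 -5.06304593]
17
[[[3.32,0.38,-1.04],[0.3,-5.3,-0.4],1.5],[[3.2,0.4,-1.34],[0.3,-5.3,-0.4],1.5],[[3.06,0.41,-1.63],[0.3,-5.3,-0.4],1.5],[[2.9,0.42,-1.91],[0.3,-5.3,-0.4],1.5],[[2.7,0.42,-2.17],[0.3,-5.3,-0.4],1.5]]
[[[2.49,0.43,-2.42],[0.3,-5.3,-0.4],1.5],[[2.25,0.43,-2.64],[0.3,-5.3,-0.4],1.5],[[2.0,0.42,-2.84],[0.3,-5.3,-0.4],1.5],[[2.4,0.39,-2.04],[-0.0,-7.2,0.0],1.5],[[2.12,0.39,-2.32],[-0.0,-7.2,0.0],1.5]]
[[[1.81,0.39,-2.57],[-0.0,-7.2,0.0],1.5],[[1.47,0.39,-2.78],[-0.0,-7.2,0.0],1.5],[[1.11,0.39,-2.94],[-0.0,-7.2,0.0],1.5],[[0.73,0.39,-3.06],[-0.0,-7.2,0.0],1.5],[[0.34,0.39,-3.13],[-0.0,-7.2,0.0],1.5]]
[[[-0.06,0.39,-3.14],[-0.0,-7.2,0.0],1.5],[[-0.45,0.39,-3.11],[-0.0,-7.2,0.0],1.5]]
```

>>> {"api": "apply_moves", "payload": {
  "increments": [
    [[3.3,0.4,-1.0],[0.3,-5.3,-0.4],1.5],
    [[3.2,0.4,-1.3],[0.3,-5.3,-0.4],1.5],
    [[3.1,0.4,-1.6],[0.3,-5.3,-0.4],1.5],
    [[2.9,0.4,-1.9],[0.3,-5.3,-0.4],1.5],
    [[2.7,0.4,-2.2],[0.3,-5.3,-0.4],1.5]
  ]
}}

```text
t: 13.02
eef_pos: [582.2, 76.3, 288.9]
tcp_rot: [-1.578, 0.059, -1.224]
ft_force: [0.2, -0.6, -4.7]
opening: 0.248
```

>>> {"api": "apply_moves", "payload": {
  "increments": [
    [[2.5,0.4,-2.4],[0.3,-5.3,-0.4],1.5],
    [[2.2,0.4,-2.6],[0.3,-5.3,-0.4],1.5],
    [[2.0,0.4,-2.8],[0.3,-5.3,-0.4],1.5],
    [[2.4,0.4,-2.0],[0,-7.2,0],1.5],
    [[2.1,0.4,-2.3],[0,-7.2,0],1.5]
  ]
}}

```text
t: 13.65
eef_pos: [540.8, -75.1, 265.5]
tcp_rot: [-1.498, 0.041, -0.646]
ft_force: [0.4, -0.2, -4.9]
opening: 0.251
```

>>> {"api": "apply_moves", "payload": {
  "increments": [
    [[1.8,0.4,-2.6],[0,-7.2,0],1.5],
    [[1.5,0.4,-2.8],[0,-7.2,0],1.5],
    [[1.1,0.4,-2.9],[0,-7.2,0],1.5],
    [[0.7,0.4,-3.0],[0,-7.2,0],1.5],
    [[0.3,0.4,-2.9],[0,-7.2,0],1.5]
  ]
}}

```text
t: 14.28
eef_pos: [546.3, -225.9, 236.0]
tcp_rot: [-1.455, -0.04, 0.03]
ft_force: [0.0, -0.2, -4.2]
opening: 0.252
```

Run:
```python
from h import *
tp=pose()
print(tp[0],readout.state()["joints"].round(2))
plan([((492.3,-300.4,180),orient(.137)),((492.3,-300.4,98),orient(.137))],1.5,vmm=32,wdeg=8)
```

```text
[ 546.28758806 -225.86250478  236.03666135] [-0.56  0.43  1.61  0.13  1.14 -2.22]
7
[[[-1.46,1.12,-1.97],[-1.6,-1.5,0.7],1.5],[[-1.5,1.2,-1.89],[-1.6,-1.5,0.7],1.5],[[-1.53,1.27,-1.82],[-1.6,-1.5,0.7],1.5],[[-1.56,1.33,-1.74],[-1.6,-1.5,0.7],1.5],[[-0.0,2.73,-0.0],[0.0,0.0,0.0],1.5]]
[[[-0.0,2.73,-0.0],[0.0,0.0,0.0],1.5],[[-0.0,2.73,-0.0],[0.0,0.0,0.0],1.5]]
```

>>> {"api": "apply_moves", "payload": {
  "increments": [
    [[-1.5,1.1,-2.0],[-1.6,-1.5,0.7],1.5],
    [[-1.5,1.2,-1.9],[-1.6,-1.5,0.7],1.5],
    [[-1.5,1.3,-1.8],[-1.6,-1.5,0.7],1.5],
    [[-1.4,1.6,-1.5],[-1.6,-1.5,0.7],1.5],
    [[0,2.0,0],[0,0,0],1.5]
  ]
}}

```text
t: 14.9
eef_pos: [502.4, -298.7, 159.5]
tcp_rot: [-1.551, -0.029, 0.164]
ft_force: [-0.2, 0.4, -4.4]
opening: 0.253
```

Run:
```python
from h import *
tp=pose()
print(tp[0])
plan([((492.3,-300.4,100),orient(.137))],1.5,vmm=18,wdeg=8)
```

```text
[ 502.4033322  -298.65071044  159.49834715]
4
[[[-0.3,1.48,-0.03],[-0.3,0.4,0.4],1.5],[[-0.29,1.48,-0.03],[-0.3,0.4,0.4],1.5],[[-0.28,1.48,-0.02],[-0.3,0.4,0.4],1.5],[[-0.27,1.49,-0.01],[-0.3,0.4,0.4],1.5]]
```

>>> {"api": "apply_moves", "payload": {
  "increments": [
    [[-0.3,1.5,0],[-0.3,0.4,0.4],1.5],
    [[-0.3,1.5,0],[-0.3,0.4,0.4],1.5],
    [[-0.3,1.3,0],[-0.3,0.4,0.4],1.5],
    [[-0.2,0.9,0],[-0.3,0.4,0.4],1.5],
    [[0,0.3,0],[0,0,0],1.5]
  ]
}}

```text
t: 15.52
eef_pos: [495.4, -298.8, 102.7]
tcp_rot: [-1.567, -0.008, 0.141]
ft_force: [1.2, 1.5, -0.9]
opening: 0.252
```

Run:
```python
from h import *
tp=pose()
print(tp[0]); plan([((492.3,-300.4,91),orient(.137))],1.5,vmm=4,wdeg=8)
p=read_camera("side"); cv2.imwrite("pics/s5.png",cv2.resize(p["img"][110:360,200:460,::-1],(780,750))[:600])
```

```text
[ 495.44075931 -298.80653924  102.69111008]
4
[[[-0.09,0.29,-0.03],[-0.1,0.1,0.1],1.5],[[-0.09,0.29,-0.03],[-0.1,0.1,0.1],1.5],[[-0.08,0.29,-0.03],[-0.1,0.1,0.1],1.5],[[-0.08,0.29,-0.03],[-0.1,0.1,0.1],1.5]]
```

View pics/s5.png

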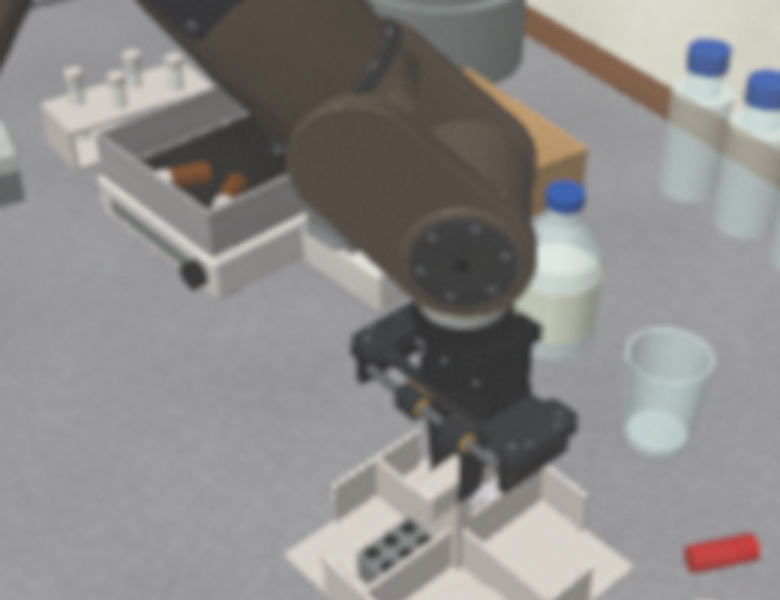

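Both vials lie in the tray at (190,172) and (230,188), and their compartment in the organiser is empty. The force has fallen to -0.9 N at TCP height 102.7, so an edge may already be touching because the organiser turned slightly in the grip. I'll lower it gently.

>>> {"api": "apply_moves", "payload": {
  "increments": [
    [[0,0.15,0],[0,0,0],1.5],
    [[0,0.15,0],[0,0,0],1.5],
    [[0,0.15,0],[0,0,0],1.5],
    [[0,0.1,0],[0,0,0],1.5],
    [[0,0,0],[0,0,0],1.5]
  ]
}}

```text
t: 16.2
eef_pos: [496.5, -299.3, 98.7]
tcp_rot: [-1.569, -0.011, 0.141]
ft_force: [1.0, -0.1, -1.8]
opening: 0.25
```

Run:
```python
from h import *
s=readout.state();print(s["ft_force"],s["moment"])
tp=pose(); p=read_camera("wrist"); cv2.imwrite("pics/w6.png",p["img"][:,:,::-1]); print(tp[0])
for t in ["organiser","organiser_floor","organiser_handle","jar_center","boss_center","block_center"]:
    print(t,[(round(d["confidence"],2),toworld(p,d["point"],tp).round(1).tolist()) for d in nets.mark_of(p,t)[:2]])
```

```text
[ 0.96138233 -0.05612669 -1.84266618] [-0.02117473  0.0535558  -0.000612  ]
[ 496.49820796 -299.25341723   98.73475073]
organiser [(0.91, [498.7, -300.7, 1.0])]
organiser_floor []
organiser_handle [(0.89, [496.7, -296.1, 103.9])]
jar_center [(0.64, [461.1, -371.4, 19.7])]
boss_center []
block_center [(0.95, [453.6, -287.2, 20.6])]
```

View pics/w6.png

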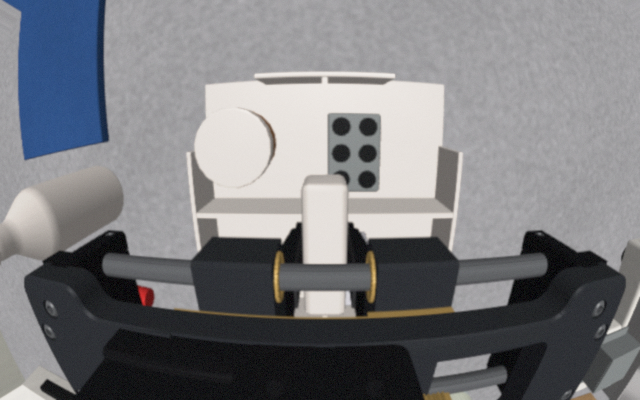

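The wrist view shows the jar (235,147) and block (355,152) still in their compartments, with the organiser square and nearly level in the grip. I'm still lowering slowly.

>>> {"api": "apply_moves", "payload": {
  "increments": [
    [[0,0.2,0],[0,0,0],1.5],
    [[0,0.2,0],[0,0,0],1.5],
    [[0,0.15,0],[0,0,0],1.5],
    [[0,0.1,0],[0,0,0],1.5],
    [[0,0,0],[0,0,0],1.5]
  ]
}}

```text
t: 17.18
eef_pos: [496.7, -299.2, 98.5]
tcp_rot: [-1.572, -0.014, 0.141]
ft_force: [1.0, -0.0, -3.5]
opening: 0.25
```

>>> {"api": "apply_moves", "payload": {
  "increments": [
    [[0,0.4,0],[0,0,0],1.5],
    [[0,0.4,0],[0,0,0],1.5],
    [[0,0.3,0],[0,0,0],1.5],
    [[0,0,0],[0,0,0],1.5],
    [[0,0,0],[0,0,0],1.5]
  ]
}}

```text
t: 17.8
eef_pos: [498.3, -299.0, 94.2]
tcp_rot: [-1.575, -0.02, 0.14]
ft_force: [1.4, -0.4, -2.2]
opening: 0.252
```

>>> {"api": "apply_moves", "payload": {
  "increments": [
    [[-0.1,0.3,0],[0,0,0.5],1.5],
    [[-0.1,0.3,0],[0,0,0.5],1.5],
    [[0,0.2,0],[0,0,0.3],1.5],
    [[0,0,0],[0,0,0],1.5],
    [[0,0,0],[0,0,0],1.5]
  ]
}}

```text
t: 18.42
eef_pos: [498.2, -299.1, 91.8]
tcp_rot: [-1.577, -0.001, 0.139]
ft_force: [-0.3, -0.9, 1.7]
opening: 0.252
```

The force now reads +1.7 N at 91.8 mm, against 90.6 mm when I gripped it, so it is standing on the bench. I'll release and retreat.

>>> {"api": "apply_moves", "payload": {
  "increments": [
    [[0,0,0],[0,0,0],4],
    [[0,0,0],[0,0,0],6],
    [[0,0,0],[0,0,0],6],
    [[0,0,0],[0,0,0],6],
    [[0,-1.0,0],[0,0,0],6]
  ]
}}

```text
t: 19.05
eef_pos: [497.9, -299.0, 100.7]
tcp_rot: [-1.576, 0.0, 0.139]
ft_force: [0.0, 0.1, -0.2]
opening: 0.62
```

>>> {"api": "apply_moves", "payload": {
  "increments": [
    [[0,-3,0],[0,0,0],6],
    [[0,-4.5,0],[0,0,0],6],
    [[0,-5,0],[0,0,0],6],
    [[0,-5,0],[0,0,0],6],
    [[0,0,0],[0,0,0],0]
  ]
}}

```text
t: 19.68
eef_pos: [497.7, -297.9, 285.1]
tcp_rot: [-1.578, -0.002, 0.139]
ft_force: [-0.3, 0.6, 0.2]
opening: 0.577
```

Run:
```python
from h import *
s=readout.state();print(s["joints"].round(2))
tp=pose(); p=read_camera("wrist"); 
p2=read_camera("top"); cv2.imwrite("pics/w7.png",np.hstack([cv2.resize(p["img"][:280,120:540,::-1],(420,280)),cv2.resize(p2["img"][140:260,190:330,::-1],(327,280))])); print(tp[0])
for t in ["organiser","organiser_handle","jar_center","boss_center","block_center"]:
    print(t,[(round(d["confidence"],2),toworld(p,d["point"],tp).round(1).tolist()) for d in nets.mark_of(p,t)[:2]])
for t in ["shaker","tray_center","cover_hinge","cover_lip"]:
    print(t,[(round(d["confidence"],2),toworld(p2,d["point"]).round(1).tolist()) for d in nets.mark_of(p2,t)[:2]])
```

```text
[-0.65  0.36  1.58 -0.    1.19 -2.36]
[ 497.66865999 -297.89778859  285.06823216]
organiser [(0.96, [496.3, -300.2, -2.7]), (0.55, [598.6, 267.6, 70.0])]
organiser_handle [(0.74, [556.1, 212.8, 75.1]), (0.61, [496.2, -298.3, 106.5])]
jar_center [(0.57, [457.4, -371.1, 21.4])]
boss_center [(0.95, [556.0, -263.0, 20.6])]
block_center [(0.68, [451.8, -286.6, 19.0])]
shaker [(0.85, [596.6, 209.1, -1.3]), (0.15, [495.3, -302.8, -0.5])]
tray_center [(0.95, [595.6, 261.8, 66.3])]
cover_hinge [(0.73, [659.4, 82.6, 82.1])]
cover_lip [(0.78, [590.0, 78.7, 83.5])]
```

View pics/w7.png

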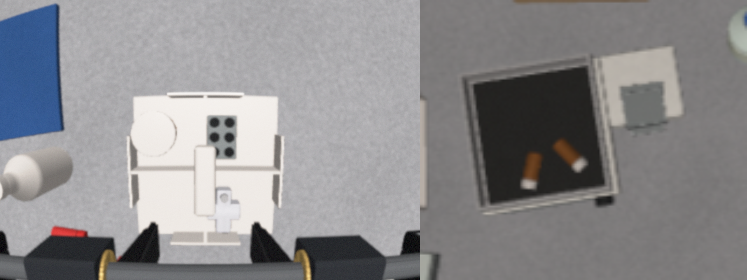

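The left panel shows the organiser upright with jar, block and boss inside. The right panel shows both vials lying in the tray, at (533,170) and (570,155). Next is the cover.

```bash
cat >> h.py <<'E'
YS=.149; u=np.array([np.cos(YS),np.sin(YS),0]); vv=np.array([-u[1],u[0],0])
def S(x,z,y=-130): return np.array([600.3,209.7,0])+u*x+vv*y+ez*z
RH=orient(YS-np.pi/2,np.radians(45),YS+np.pi)
def loc(): 
    p=pose()[0]-[600.3,209.7,0]; return np.array([p@u,p@vv,p[2]]).round(1), np.degrees(R.from_matrix(RH.T@pose()[1]).as_rotvec()).round(1)
E
python3 - <<'E'
from h import *
print(np.round(read_camera("wrist")["mount"],2).tolist(),S(-80,57))
plan([((440,-60,260),orient(-.8,np.radians(22),YS+np.pi)),(S(-130,150),RH)],0,vmm=58,wdeg=10)
E
```

```text
[[0.0, 0.97, 0.25, -69.93], [-0.0, -0.25, 0.97, -169.5], [1.0, -0.0, 0.0, -0.62], [0.0, 0.0, 0.0, 1.0]] [540.48480556  69.26445424  57.        ]
11
[[[-0.39,0.33,4.05],[1.8,8.9,-3.4],0],[[-1.03,0.41,3.93],[1.8,8.9,-3.4],0],[[-1.65,0.45,3.71],[1.8,8.9,-3.4],0],[[-2.22,0.45,3.39],[1.8,8.9,-3.4],0],[[-2.74,0.4,3.0],[1.8,8.9,-3.4],0]]
[[[-3.19,0.31,2.53],[1.8,8.9,-3.4],0],[[-1.58,2.55,1.68],[4.5,7.0,-1.4],0],[[-1.82,2.63,1.27],[4.5,7.0,-1.4],0],[[-2.02,2.66,0.83],[4.5,7.0,-1.4],0],[[-2.16,2.65,0.36],[4.5,7.0,-1.4],0]]
[[[-2.24,2.61,-0.11],[4.5,7.0,-1.4],0]]
```

>>> {"api": "apply_moves", "payload": {
  "increments": [
    [[-0.4,0.3,4.0],[1.8,8.9,-3.4],0],
    [[-1.0,0.4,3.9],[1.8,8.9,-3.4],0],
    [[-1.6,0.4,3.7],[1.8,8.9,-3.4],0],
    [[-2.2,0.4,3.4],[1.8,8.9,-3.4],0],
    [[-2.7,0.4,3.0],[1.8,8.9,-3.4],0]
  ]
}}

```text
t: 20.9
eef_pos: [452.3, -97.1, 264.2]
tcp_rot: [-1.309, -0.207, -0.7]
ft_force: [0.7, 0.7, 0.1]
opening: 0.002
```

>>> {"api": "apply_moves", "payload": {
  "increments": [
    [[-3.2,0.3,2.5],[1.8,8.9,-3.4],0],
    [[-1.6,2.5,1.7],[4.5,7.0,-1.4],0],
    [[-1.8,2.6,1.3],[4.5,7.0,-1.4],0],
    [[-2.0,2.6,0.8],[4.5,7.0,-1.4],0],
    [[-2.2,2.6,0.4],[4.5,7.0,-1.4],0]
  ]
}}

```text
t: 21.52
eef_pos: [478.6, 22.1, 208.1]
tcp_rot: [-0.929, -0.11, -1.188]
ft_force: [0.3, 0.3, 0.3]
opening: 0.005
```

Run:
```python
from h import *
print(readout.state()["joints"].round(2),loc())
plan([(S(-100,100),RH),(S(-75,58),RH)],0,vmm=40,wdeg=8)
```

```text
[-0.26  0.16  2.32  1.34  0.3  -1.92] (array([-148.2, -167.5,  208.1]), array([ -7.5, -14.2,   4. ]))
6
[[[-0.92,2.93,-0.45],[1.9,3.6,-1.0],0],[[-0.94,2.89,-0.61],[1.9,3.6,-1.0],0],[[-0.95,2.86,-0.76],[1.9,3.6,-1.0],0],[[-0.95,2.81,-0.91],[1.9,3.6,-1.0],0],[[0.0,2.37,-0.6],[0.0,-0.0,-0.0],0]]
[[[-0.0,2.37,-0.6],[0.0,-0.0,-0.0],0]]
```

```bash
cat > kin.py <<'E'
from h import *
from scipy.optimize import least_squares
D=[([1.01538,.49158,1.55945],[271.6,562.6,214.05],[-1.5719,0,-.4498]),([-.494757,.36029,1.64756],[526.2,-208.3,260.95],[-1.571,-.004,.141]),
([-.65,.36,1.58],[497.67,-297.9,285.07],[-1.578,-.002,.139]),([-.16,.29,1.72],[525.3,-16.9,273],[-1.573,.003,-1.01]),([.3,.67,1.15],[742.1,297.2,245.2],[-1.454,.123,-2.091]),([.23,.57,1.29],[678.4,226.7,261.1],[-1.535,.036,-1.919])]
s=readout.state(); D+= [(list(s["joints"][:3]),list(s["eef_pos"]),list(s["tcp_rot"]))]*3
def wr(k,q):
    a,L1,L2,z0,off,T,e=k; r=a+L1*np.sin(q[1])+L2*np.sin(q[1]+q[2])+e*np.cos(q[1]+q[2]); z=z0+L1*np.cos(q[1])+L2*np.cos(q[1]+q[2])-e*np.sin(q[1]+q[2])
    c,s_=np.cos(q[0]),np.sin(q[0]); return np.array([r*c-off*s_,r*s_+off*c,z])
def tgt(k,p,Rm): return np.array(p)-k[5]*Rm[:,1]
f=least_squares(lambda k:np.concatenate([wr(k,q)-tgt(k,p,R.from_euler('xyz',e).as_matrix()) for q,p,e in D]+[[.02*k[6]],[.02*k[0]]]),[0,450,400,300,60,300,0])
K=f.x
def ik(p,Rm):
    w=tgt(K,p,Rm); q=least_squares(lambda q:wr(K,q)-w,[.1,.4,1.7]).x; b=q[1]+q[2]
    fa=np.array([np.sin(b)*np.cos(q[0]),np.sin(b)*np.sin(q[0]),np.cos(b)]); return q.round(2),round(b,2),'q5~',round(np.arccos(fa@Rm[:,1]),2)
E
python3 - <<'E'
from kin import *
print(K.round(1),np.abs(f.fun).max(),s["joints"],ik(D[-1][1],R.from_euler('xyz',D[-1][2]).as_matrix()))
for hd in [-.3,0,.149,.4]:
  for tilt in [30,37,45,55]:
    Rm=orient(hd-np.pi/2,np.radians(tilt),hd+np.pi); print(hd,tilt,ik(S(-75,58),Rm),ik(S(-27,95),Rm),ik(S(10,95),Rm))
E
```

```text
[  1.9 583.1 411.6 202.4  65.5 272.1  45.3] 2.1118001672824676 [-0.2597239   0.1618531   2.32036584  1.34107348  0.30056511 -1.91998203] (array([-0.26,  0.16,  2.32]), np.float64(2.48), 'q5~', np.float64(0.3))
-0.3 30 (array([0.11, 0.57, 2.2 ]), np.float64(2.77), 'q5~', np.float64(0.23)) (array([0.11, 0.53, 2.06]), np.float64(2.59), 'q5~', np.float64(0.21)) (array([0.11, 0.56, 1.97]), np.float64(2.54), 'q5~', np.float64(0.23))
-0.3 37 (array([0.13, 0.6 , 2.26]), np.float64(2.86), 'q5~', np.float64(0.41)) (array([0.14, 0.55, 2.13]), np.float64(2.68), 'q5~', np.float64(0.29)) (array([0.14, 0.58, 2.04]), np.float64(2.62), 'q5~', np.float64(0.27))
-0.3 45 (array([0.17, 0.66, 2.33]), np.float64(2.99), 'q5~', np.float64(0.65)) (array([0.16, 0.58, 2.2 ]), np.float64(2.78), 'q5~', np.float64(0.49)) (array([0.16, 0.61, 2.11]), np.float64(2.72), 'q5~', np.float64(0.44))
-0.3 55 (array([0.2 , 0.76, 2.39]), np.float64(3.15), 'q5~', np.float64(0.97)) (array([0.2 , 0.66, 2.27]), np.float64(2.93), 'q5~', np.float64(0.78)) (array([0.19, 0.67, 2.18]), np.float64(2.86), 'q5~', np.float64(0.72))
0 30 (
[... 1995 characters left out ...]
.float64(0.26))
0.4 37 (array([-0.15,  0.6 ,  2.29]), np.float64(2.89), 'q5~', np.float64(0.45)) (array([-0.12,  0.54,  2.16]), np.float64(2.7), 'q5~', np.float64(0.33)) (array([-0.1 ,  0.57,  2.07]), np.float64(2.64), 'q5~', np.float64(0.3))
0.4 45 (array([-0.19,  0.66,  2.36]), np.float64(3.02), 'q5~', np.float64(0.69)) (array([-0.15,  0.58,  2.23]), np.float64(2.81), 'q5~', np.float64(0.53)) (array([-0.13,  0.6 ,  2.15]), np.float64(2.74), 'q5~', np.float64(0.48))
0.4 55 (array([-0.24,  0.77,  2.44]), np.float64(3.21), 'q5~', np.float64(1.01)) (array([-0.19,  0.66,  2.32]), np.float64(2.97), 'q5~', np.float64(0.82)) (array([-0.16,  0.67,  2.23]), np.float64(2.89), 'q5~', np.float64(0.76))
```

The model fits to 2 mm. It shows the hooking pose needs the q4≈π branch, so I'll give the tool a half turn about its finger axis to keep q6 in range.

>>> {"api": "apply_moves", "payload": {
  "increments": [
    [[0,0,0],[0,10,0],0],
    [[0,0,0],[0,10,0],0],
    [[0,0,0],[0,10,0],0],
    [[0,0,0],[0,10,0],0],
    [[0,0,0],[0,10,0],0]
  ]
}}

```text
t: 22.15
eef_pos: [478.6, 22.9, 207.5]
tcp_rot: [-1.05, 0.407, -1.936]
ft_force: [-0.2, -1.0, -0.3]
opening: 0.003
```

>>> {"api": "apply_moves", "payload": {
  "increments": [
    [[0,0,0],[0,10,0],0],
    [[0,0,0],[0,10,0],0],
    [[0,0,0],[0,10,0],0],
    [[0,0,0],[0,10,0],0],
    [[0,0,0],[0,10,0],0]
  ]
}}

```text
t: 22.78
eef_pos: [479.0, 22.7, 208.0]
tcp_rot: [-1.604, 0.65, -2.959]
ft_force: [0.4, 0.6, -0.7]
opening: 0.003
```

```bash
cat >> h.py <<'E'
RH=orient(YS+np.pi/2,np.radians(45),YS+np.pi)
E
python3 - <<'E'
from h import *
print(readout.state()["joints"].round(2),loc(),pose()[0])
plan([(S(-110,140),RH)],0,vmm=40,wdeg=9)
E
```

```text
[-0.26  0.16  2.32  1.35  0.3  -0.13] (array([-147.7, -166.9,  208. ]), array([  3.6, -91.1,  -8.6])) [478.99612797  22.69217091 208.04261969]
11
[[[0.09,0.72,-0.3],[-0.3,8.3,0.8],0],[[0.14,0.72,-0.28],[-0.3,8.3,0.8],0],[[0.19,0.72,-0.25],[-0.3,8.3,0.8],0],[[0.24,0.71,-0.22],[-0.3,8.3,0.8],0],[[0.27,0.71,-0.17],[-0.3,8.3,0.8],0]]
[[[0.31,0.71,-0.13],[-0.3,8.3,0.8],0],[[0.33,0.71,-0.08],[-0.3,8.3,0.8],0],[[0.35,0.7,-0.02],[-0.3,8.3,0.8],0],[[0.36,0.7,0.03],[-0.3,8.3,0.8],0],[[0.36,0.69,0.09],[-0.3,8.3,0.8],0]]
[[[0.35,0.69,0.14],[-0.3,8.3,0.8],0]]
```

>>> {"api": "apply_moves", "payload": {
  "increments": [
    [[0.1,0.7,-0.3],[-0.3,8.3,0.8],0],
    [[0.1,0.7,-0.3],[-0.3,8.3,0.8],0],
    [[0.2,0.7,-0.2],[-0.3,8.3,0.8],0],
    [[0.2,0.7,-0.2],[-0.3,8.3,0.8],0],
    [[0.3,0.7,-0.2],[-0.3,8.3,0.8],0]
  ]
}}

```text
t: 23.4
eef_pos: [494.8, 41.2, 178.5]
tcp_rot: [-2.133, 0.491, 2.439]
ft_force: [-0.1, -0.8, -0.4]
opening: 0.004
```

>>> {"api": "apply_moves", "payload": {
  "increments": [
    [[0.3,0.7,-0.1],[-0.3,8.3,0.8],0],
    [[0.3,0.7,-0.1],[-0.3,8.3,0.8],0],
    [[0.3,0.7,0],[-0.3,8.3,0.8],0],
    [[0.4,0.7,0],[-0.3,8.3,0.8],0],
    [[0.4,0.7,0.1],[-0.3,8.3,0.8],0]
  ]
}}

```text
t: 24.02
eef_pos: [511.2, 60.2, 147.4]
tcp_rot: [-2.351, 0.067, 1.785]
ft_force: [0.2, -1.0, -0.5]
opening: 0.004
```

Run:
```python
from h import *
print(readout.state()["joints"].round(2),loc(),pose()[0])
plan([(S(-90,70),RH)],0,vmm=35,wdeg=9)
```

```text
[-0.11  0.38  2.42  2.73  0.46  0.1 ] (array([-110.3, -134.6,  147.4]), array([ 0.2, -5.4,  0.1])) [511.18286699  60.22261572 147.35101143]
3
[[[0.28,2.31,1.32],[-0.1,1.8,-0.0],0],[[0.24,2.3,1.33],[-0.1,1.8,-0.0],0],[[0.2,2.3,1.34],[-0.1,1.8,-0.0],0]]
```

>>> {"api": "apply_moves", "payload": {
  "increments": [
    [[0.3,2.3,1.3],[0,1.8,0],0],
    [[0.2,2.3,1.3],[0,1.8,0],0],
    [[0.2,2.3,1.3],[0,1.8,0],0],
    [[0,0.7,0.7],[0,0,0],0],
    [[0,0,0],[0,0,0],0]
  ]
}}

```text
t: 24.65
eef_pos: [532.6, 68.2, 58.7]
tcp_rot: [-2.355, -0.001, 1.716]
ft_force: [-0.7, 1.2, 0.1]
opening: 0.006
```

Run:
```python
from h import *
print(readout.state()["joints"].round(2),loc(),pose()[0])
p=read_camera("side"); cv2.imwrite("pics/s8.png",cv2.resize(p["img"][100:240,220:400,::-1],(720,560)))
tp=pose();p=read_camera("wrist")
for t in ["cover_lip","cover_hinge"]:
    print(t,[(round(d["confidence"],2),toworld(p,d["point"],tp).round(1).tolist()) for d in nets.mark_of(p,t)[:2]])
print(S(-30,85),S(35,85))
plan([(S(-27,57),RH),(S(-27,95),RH)],0,vmm=20,wdeg=9)
```

```text
[-0.08  0.65  2.43  2.91  0.72  0.02] (array([ -87.9, -129.9,   58.7]), array([0.1, 0.2, 0.1])) [532.61294964  68.18939565  58.71825373]
cover_lip [(0.87, [590.5, 75.8, 83.4])]
cover_hinge []
[589.93080664  76.68691858  85.        ] [654.21060805  86.33612222  85.        ]
6
[[[0.01,1.13,-1.01],[0.0,-0.0,-0.0],0],[[0.01,1.13,-1.01],[0.0,-0.0,-0.0],0],[[0.0,1.13,-1.01],[0.0,-0.0,-0.0],0],[[0.0,1.13,-1.01],[0.0,-0.0,-0.0],0],[[-0.0,-1.34,-1.34],[0.0,0.0,-0.0],0]]
[[[0.0,-1.34,-1.34],[0.0,0.0,-0.0],0]]
```

View pics/s8.png

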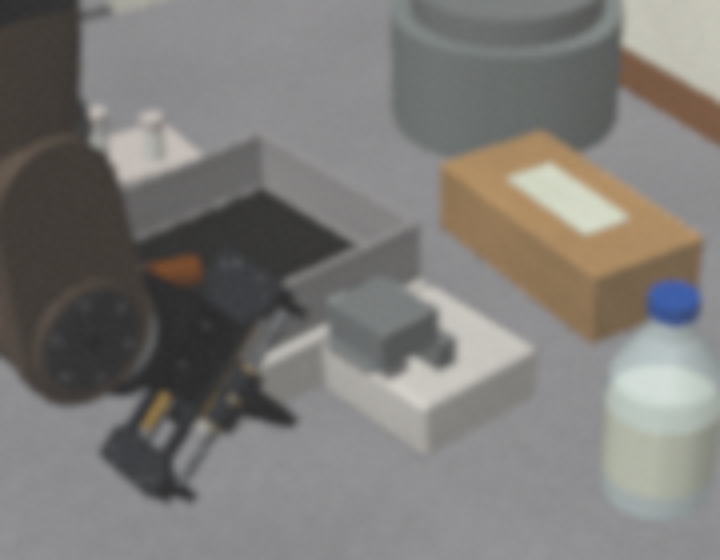

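The side view shows the shut fingers tilted at (280,415), just in front of the shut cover at (385,320). The lip measured by the wrist camera agrees with the plan to within about 2 mm, so I'm moving under it.

>>> {"api": "apply_moves", "payload": {
  "increments": [
    [[0,1.1,-1.0],[0,0,0],0],
    [[0,1.1,-1.0],[0,0,0],0],
    [[0,1.1,-1.0],[0,0,0],0],
    [[0,0.9,-0.8],[0,0,0],0],
    [[0,0,0],[0,0,0],0]
  ]
}}

```text
t: 25.48
eef_pos: [594.8, 76.9, 60.0]
tcp_rot: [-2.363, 0.001, 1.716]
ft_force: [0.2, -0.8, -0.2]
opening: 0.003
```

Run:
```python
from h import *
print(readout.state()["ft_force"],loc())
plan([(S(-27,57),RH),(S(-27,95),RH)],0,vmm=14,wdeg=9)
```

```text
[ 0.20210046 -0.80735566 -0.16653724] (array([ -25.1, -130.5,   60. ]), array([-0.4,  0.1,  0.2]))
4
[[[0.05,0.08,0.35],[0.4,-0.1,-0.2],0],[[0.0,-0.9,-0.9],[0.0,-0.0,0.0],0],[[0.0,-0.9,-0.9],[0.0,-0.0,0.0],0],[[0.0,-0.9,-0.9],[0.0,-0.0,0.0],0]]
```

>>> {"api": "apply_moves", "payload": {
  "increments": [
    [[0,-0.7,-0.5],[0,0,0],0],
    [[0,-0.7,-0.7],[0,0,0],0],
    [[0,-0.7,-0.7],[0,0,0],0],
    [[0,-0.5,-0.5],[0,0,0],0],
    [[0,0,0],[0,0,0],0]
  ]
}}

```text
t: 26.1
eef_pos: [591.8, 76.6, 98.3]
tcp_rot: [-2.362, 0.001, 1.715]
ft_force: [-0.0, -0.2, -1.2]
opening: 0.005
```

Run:
```python
from h import *
print(readout.state()["ft_force"],loc())
p=read_camera("side"); cv2.imwrite("pics/s9.png",cv2.resize(p["img"][130:220,260:370,::-1],(770,630))[:600])
plan([(S(-22,95),RH),(S(12,96),RH)],0,vmm=10,wdeg=9)
```

```text
[-0.01344728 -0.19213414 -1.21577   ] (array([ -28.2, -130.4,   98.3]), array([-0.3,  0.1,  0.2]))
5
[[[0.04,0.65,-0.23],[0.3,-0.1,-0.2],0],[[0.0,0.58,-0.62],[0.0,0.0,-0.0],0],[[-0.0,0.58,-0.62],[0.0,0.0,-0.0],0],[[0.0,0.58,-0.62],[0.0,-0.0,-0.0],0],[[0.0,0.58,-0.62],[0.0,0.0,-0.0],0]]
```

View pics/s9.png

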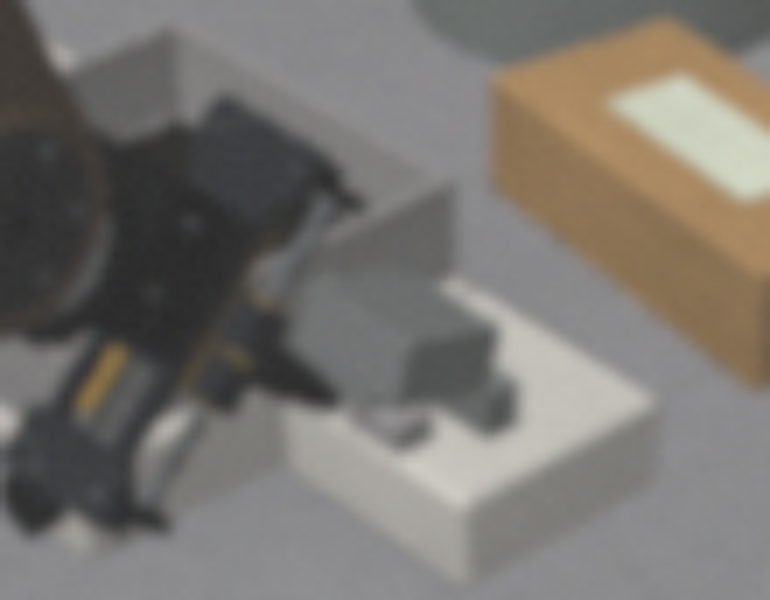

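The crop shows the cover lifted, with the fingertips under it at (330,390). Now I push the toggle forward.

>>> {"api": "apply_moves", "payload": {
  "increments": [
    [[0,0.7,-0.6],[0,0,0],0],
    [[0,0.7,-0.7],[0,0,0],0],
    [[0,0.7,-0.7],[0,0,0],0],
    [[0,0.6,-0.6],[0,0,0],0],
    [[0,0,0],[0,0,0],0]
  ]
}}

```text
t: 26.78
eef_pos: [592.6, 77.1, 73.9]
tcp_rot: [-2.27, -0.005, 1.704]
ft_force: [1.5, 0.3, 0.7]
opening: 0.003
```

Run:
```python
from h import *
print(readout.state()["ft_force"],loc())
```

```text
[1.52340911 0.33248857 0.68370056] (array([ -27.3, -129.9,   73.9]), array([4.9, 0.9, 0.4]))
```

Run:
```python
from kin import *
s=readout.state();print(s["joints"].round(3),s["qvel"].round(3),s["tau"].round(2))
print(ik(S(-27,74),RH),ik(S(-27,98),RH),ik(S(12,98),RH))
```

```text
[-0.031  0.588  2.225  2.844  0.379  0.155] [-0.005  0.007  0.051  0.003 -0.041 -0.   ] [-5.000e-02 -5.018e+01 -7.120e+00  9.000e-02  1.300e+00 -0.000e+00]
(array([-0.04,  0.62,  2.27]), np.float64(2.89), 'q5~', np.float64(0.54)) (array([-0.04,  0.56,  2.26]), np.float64(2.82), 'q5~', np.float64(0.47)) (array([-0.03,  0.58,  2.17]), np.float64(2.75), 'q5~', np.float64(0.4))
```

Run:
```python
from h import *
tp=pose()
for n in ["side","wrist","top"]:
    p=read_camera(n); cv2.imwrite(f"pics/{n}_x.png",p["img"][:,:,::-1])
    for t in ["cover_lip","cover_hinge","toggle_tip"]:
        for d_ in nets.mark_of(p,t)[:2]:
            w=toworld(p,d_["point"],tp)-[600.3,209.7,0]; print(n,t,round(d_["confidence"],2),(w@u).round(1),(w@vv).round(1),w[2].round(1))
```

```text
side cover_lip 0.85 -31.3 -127.7 83.0
side cover_hinge 0.81 35.7 -126.3 87.4
wrist cover_lip 0.58 -30.8 -129.8 82.5
top cover_lip 0.46 -26.0 -126.1 86.1
top cover_hinge 0.67 38.6 -134.0 83.8
```

The nets put the cover shut again, so the fingers slipped down during the push. I'll hook deeper and check the force along the way.

Run:
```python
from h import *
print(loc())
plan([(S(-30,64),RH),(S(-19,66),RH)],0,vmm=12,wdeg=6)
```

```text
(array([ -25.9, -129.7,   75.1]), array([4.7, 0.8, 0.4]))
2
[[[-0.04,0.59,1.03],[-4.7,-0.8,-0.4],0],[[-0.0,0.64,-0.92],[0.0,-0.0,0.0],0]]
```

>>> {"api": "apply_moves", "payload": {
  "increments": [
    [[0,0.6,1.0],[-4.7,-0.8,-0.4],0],
    [[0,0.6,-0.9],[0,0,0],0],
    [[0,-0.6,-0.7],[0,0,0],0],
    [[0,-0.7,-0.7],[0,0,0],0],
    [[0,-0.6,-0.6],[0,0,0],0]
  ]
}}

```text
t: 28.0
eef_pos: [602.8, 79.3, 93.8]
tcp_rot: [-2.351, 0.0, 1.72]
ft_force: [-1.1, -0.4, 1.0]
opening: 0.008
```

```bash
cat > chk.py <<'E'
from h import *
tp=pose();s=readout.state()
print(s["ft_force"].round(1),s["tau"].round(1),loc())
for n in ["side","top","wrist"]:
    p=read_camera(n)
    for t in ["cover_lip","toggle_tip"]:
        for d_ in nets.mark_of(p,t)[:2]:
            w=toworld(p,d_["point"],tp)-[600.3,209.7,0]; print(n,t,round(d_["confidence"],2),(w@u).round(1),(w@vv).round(1),w[2].round(1))
E
python3 chk.py
```

```text
[-1.1 -0.4  1. ] [ -0.  -48.6  -8.9   0.3   2.5  -0.3] (array([ -16.9, -129.3,   93.8]), array([ 0.3, -0. , -0. ]))
side cover_lip 0.74 -23.3 -128.3 111.1
top cover_lip 0.7 -24.5 -129.4 112.5
top cover_lip 0.24 -177.7 -489.2 0.7
```

The cover is open with the lip at z 112, and the hook is deeper. I push forward in small steps.

>>> {"api": "apply_moves", "payload": {
  "increments": [
    [[0,0,0],[0,0,0],0],
    [[0,0,0],[0,0,0],0],
    [[0,0.3,-0.6],[0,0,0],0],
    [[0,0.4,-0.5],[0,0,0],0],
    [[0,0.4,-0.5],[0,0,0],0]
  ]
}}

```text
t: 29.08
eef_pos: [620.4, 82.0, 94.7]
tcp_rot: [-2.345, -0.0, 1.72]
ft_force: [-5.4, -0.7, 2.9]
opening: 0.006
```

```bash
python3 chk.py
```

```text
[-5.4 -0.7  2.9] [ -0.1 -50.2 -12.3   0.2   2.8  -0.2] (array([   0.9, -129.2,   94.7]), array([ 0.6,  0. , -0. ]))
side cover_lip 0.89 -17.0 -126.5 125.7
side toggle_tip 0.23 -214.7 320.1 4.8
top cover_lip 0.59 -11.3 -126.2 128.6
```

It is moving with about 5 N against the toggle. I continue.

>>> {"api": "apply_moves", "payload": {
  "increments": [
    [[0,0.4,-0.5],[0,0,0],0],
    [[0,0.4,-0.5],[0,0,0],0],
    [[0,0.4,-0.4],[0,0,0],0],
    [[0,0.3,-0.4],[0,0,0],0],
    [[0,0.3,-0.4],[0,0,0],0]
  ]
}}

```text
t: 30.15
eef_pos: [636.0, 84.6, 94.2]
tcp_rot: [-2.322, -0.001, 1.716]
ft_force: [-53.7, -12.3, 39.2]
opening: 0.001
```

```bash
python3 chk.py
```

```text
[-53.7 -12.3  39.2] [  3.6 -33.4 -30.7  -0.    5.9  -0.2] (array([  16.7, -129.1,   94.2]), array([2. , 0.2, 0.1]))
side cover_lip 0.54 -7.4 -126.4 134.5
side toggle_tip 0.23 -121.6 -465.4 15.4
top cover_lip 0.59 -4.4 -128.4 135.2
top cover_lip 0.35 40.5 -133.1 81.3
wrist cover_lip 0.4 25.0 -128.7 105.4
wrist toggle_tip 0.74 28.6 -129.0 100.5
```

The force rose to 67 N at x 16.7, a hard stop, and the net puts the toggle tip on the far side. I'm backing straight out so the cover drops.

>>> {"api": "apply_moves", "payload": {
  "increments": [
    [[0,-0.7,0.7],[0,0,0],0],
    [[0,-1.0,1.0],[0,0,0],0],
    [[0,-1.5,1.5],[0,0,0],0],
    [[0,-2.0,2.0],[0,0,0],0],
    [[0,-2.0,2.0],[0,0,0],0]
  ]
}}

```text
t: 31.22
eef_pos: [535.5, 69.6, 99.6]
tcp_rot: [-2.33, -0.0, 1.717]
ft_force: [-0.9, 0.2, -0.3]
opening: 0.004
```

>>> {"api": "apply_moves", "payload": {
  "increments": [
    [[0,-3.0,2.0],[0,0,0],0],
    [[0,-4.0,0],[0,0,0],0],
    [[0,-5.0,0],[0,0,0],0],
    [[0,-5.0,0],[0,0,0],0],
    [[0,0,0],[0,0,0],0]
  ]
}}

```text
t: 31.85
eef_pos: [411.0, 52.9, 203.8]
tcp_rot: [-2.336, -0.006, 1.721]
ft_force: [1.1, -0.3, -0.3]
opening: 0.004
```

```bash
cat > fin.py <<'E'
from h import *
tp=pose(); a=read_camera("side"); b=read_camera("top")
for n,p in (("side",a),("top",b)):
    for t in ["cover_lip","cover_hinge","vial_1_center","organiser","jar_center","boss_center","block_center","bottle","beaker","wash_bottle","tip_box","tube_rack"]:
        print(n,t,[(round(x["confidence"],2),toworld(p,x["point"]).round(0).tolist()) for x in nets.mark_of(p,t)[:2]])
w=read_camera("wrist")
for t in ["toggle_tip","cover_lip"]:
    for d_ in nets.mark_of(w,t)[:2]:
        q=toworld(w,d_["point"],tp)-[600.3,209.7,0]; print("wrist",t,round(d_["confidence"],2),(q@u).round(1),(q@vv).round(1),q[2].round(1))
A=cv2.resize(a["img"][120:340,220:460,::-1],(480,440)); B=cv2.resize(b["img"][150:240,200:320,::-1],(320,240)); C=cv2.resize(w["img"][:,:,::-1],(320,200))
cv2.imwrite("pics/fin.png",np.hstack([A,np.vstack([B,C])]))
E
python3 fin.py; python3 -c "
from h import *; print(loc(),readout.state()['ft_force'])"
```

```text
side cover_lip [(0.75, [524.0, -539.0, 1.0])]
side cover_hinge [(0.75, [656.0, 88.0, 83.0])]
side vial_1_center [(0.66, [531.0, 273.0, 78.0]), (0.32, [592.0, 270.0, 64.0])]
side organiser [(0.74, [496.0, -300.0, -2.0])]
side jar_center [(0.87, [460.0, -377.0, 24.0])]
side boss_center [(0.47, [552.0, -266.0, 17.0]), (0.36, [493.0, -301.0, -3.0])]
side block_center [(0.23, [531.0, 272.0, 77.0])]
side bottle [(0.65, [761.0, -100.0, -2.0])]
side beaker [(0.6, [756.0, -269.0, 4.0])]
side wash_bottle [(0.7, [524.0, -541.0, -2.0])]
side tip_box [(0.85, [345.0, 496.0, 2.0]), (0.69, [554.0, 209.0, 77.0])]
side tube_rack [(0.77, [573.0, 518.0, 3.0]), (0.31, [654.0, 86.0, 84.0])]
top cover_lip [(0.59, [594.0, 79.0, 85.0])]
top cover_hinge [(0.62, [658.0, 85.0, 82.0]), (0.37, [448.0, -284.0, 25.0])]
top vial_1_center [(0.48, [529.0, 274.0, 77.0])]
top organiser [(0.59, [499.0, -302.0, -3.0])]
top jar_center [(0.54, [570.0, 516.0, -0.0]), (0.49, [452.0, -378.0, 23.0])]
top boss_center [(0.45, [552.0, -267.0, 19.0])]
top block_center [(0.68, [453.0, -286.0, 26.0]), (0.6, [590.0, 78.0, 87.0])]
top bottle [(0.81, [763.0, -101.0, -2.0]), (0.63, [750.0, -278.0, -4.0])]
top beaker [(0.68, [752.0, -273.0, -4.0]), (0.42, [455.0, -375.0, 23.0])]
top wash_bottle []
top tip_box [(0.84, [346.0, 493.0, 4.0]), (0.27, [496.0, -304.0, 102.0])]
top tube_rack [(0.71, [554.0, 216.0, 85.0]), (0.65, [572.0, 515.0, 2.0])]
wrist toggle_tip 0.5 -28.3 -131.2 87.3
wrist cover_lip 0.93 -25.9 -129.2 84.7
(array([-210.3, -126.8,  201.6]), array([ 1.5,  0.3, -0.4])) [-0.77611053  0.18979763 -0.47054998]
```

View pics/fin.png

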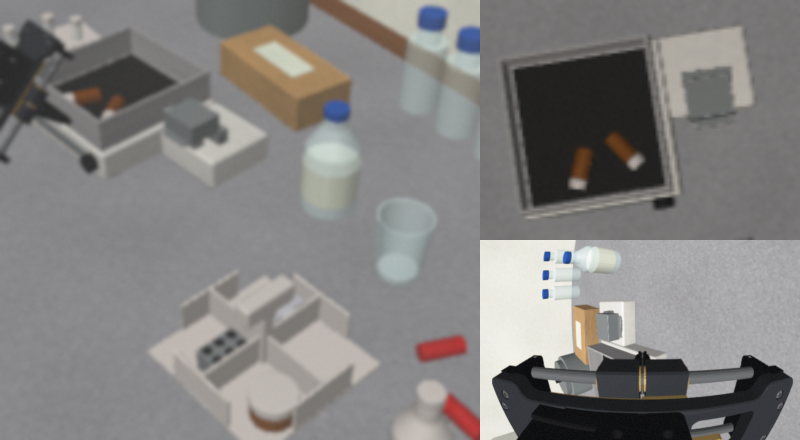

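```bash
python3 -c "
from h import *; print(readout.state()['t'],readout.state()['qvel'].round(3)); print(env.job_done())"
```

```text
33.3 [ 0.001 -0.001  0.001  0.    -0.002  0.001]
the job is handed in; nothing more can be done
None
```

The job is done and handed in at 33.3 s. Both vials are in the tray, the organiser is back on the bench, and the toggle is over with its cover shut.

**Last checks**
- **Vials:** the final pictures show both lying in the steel tray, and their compartment in the organiser is empty.
- **Organiser:** it stands upright about 5 mm from where it started. The jar, boss and block are still in their own compartments, though they have slid up to about 25 mm within them.
- **Cover:** it reads shut, with the lip at about 85 mm height in the top and wrist views. The side view's lip report was a false hit on the wash bottle.
- **Bystanders:** all five were found within a few millimetres of their first positions. The top view missed the wash bottle, but the side view had it in place.

**What did not go cleanly**
- **First toggle push:** it failed because the fingertips slipped down and the cover closed again. I hooked deeper and the second push worked.
- **Force at the stop:** the second push ended at about 67 N at the wrist. That is under the 120 N wrist limit, and it was on the fingertips.
- **Toggle position:** the toggle cannot be seen under the shut cover. "Fully over" rests on that hard stop and on one network reading beyond the "on" point while the cover was open. A later "toggle" report near the lip was a false hit, because the cover was already shut.

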